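# Fit the cam clamp's lever handle and clamp the bar

## Task

The black lever handle has been taken out of the cam clamp that holds the steel bar in its V-blocks. Push the handle, steel shank first, fully home into the clamp's slanting socket so that the spring plunger on the socket's side snaps into the groove of the shank, then press the handle down as far as it goes so that the strap clamps the bar, and let go. Keep the bar lying in its V-blocks and do not disturb the other tools.

Things in the scene. Friction and masses are not known exactly. Their poses are not given: they have to be found in the camera images.
- clamp: cam-action strap clamp bolted to the bench on a dark steel plate 185 x 150 x 10 mm; its place and yaw differ each time. Origin on the bench straight below the lever's pivot. Its x points horizontally from the pivot to the side where the socket leans up, z up. Two grey cheeks (92 mm high, x -68 to +26 mm, y up to 33 mm either side) carry pivot and strap; two V-blocks carry the bar along y at x = -90 mm.
- lever_pivot (a point): the lever's pivot, on the clamp's origin axis 48 mm above the bench; the lever turns about a line along the clamp's y through it. Frame as the clamp's. A steel strap (top about 84 mm above the bench) reaches from the cam at the pivot over the bar.
- clamp_lever (a joint): angle of the lever hub (dark steel tube socket and cam in one), rad. At 0 the socket slopes up 42 degrees (0.733 rad) from horizontal towards clamp +x; growing values swing it down: slope = 0.733 minus value; end stop at 0.60. Starts between 0 and 0.12, stays where left; 4 to 9 N down at the handle's outer end move it. From about 0.4 the strap presses on the bar.
- socket_mouth (a point): centre of the socket's open end, 68 mm from the pivot on the socket axis; turns with the lever: x along the axis outwards (up, away from the pivot), y the clamp's y. Bore round, 22.5 mm wide, 50 mm deep, flat floor; tube 36 mm outside. A round-nosed spring plunger stands into the bore from the -y side 20 mm inside the mouth; its knob stands out 40 mm from the axis.
- plunger (a joint): how far the spring plunger is pushed outwards, m: 0 fully in (bore empty, or nose in the shank's groove), about 0.003 to 0.005 while it rides on the full shank. Pushing the shank past it takes about 4 to 15 N along the axis.
- handle: loose lever handle, 172 mm long, about 0.3 kg, lying flat. Origin on its axis at mid-length, 15 mm above the bench; its x runs from shank end (-x) to grip end (+x). x -86 to -34 mm: round steel shank 20 mm thick, coned tip (13 mm at the end), groove 30 mm from the tip; x -34 to +86 mm: black octagonal grip 30 mm across flats. When home, the tip is on the socket floor, the grip's shoulder 2 mm from the mouth.
- handle_tip (a point): centre of the end of the handle's shank, on its axis, 86 mm from the handle's origin; frame as the handle's.
- bar: loose steel bar, 400 mm long, about 25 mm thick, 0.6 kg, lying in the two V-blocks, its x axis along the clamp's y, top about 54 mm above the bench; origin at its middle, on its underside (about 26 mm above the bench).
- pliers: flat-nose pliers with red handles, 174 x 56 x 13 mm, lying loose on the bench beside the clamp, on its -y side; origin in the middle of the underside.
- steel_rod: plain thin steel rod, 260 mm long, 8 mm thick, lying loose at the right; not the handle. Origin in the middle, on the underside.
- driver: screwdriver with red handle, 212 mm long, lying loose at the right, behind the vice; origin in the middle of the underside.
- spanner: combination spanner, 185 mm long, lying loose at the right, beside the vice; origin in the middle of the underside.
- strap: the clamp's steel strap, 111 mm long, 34 mm wide, hinged between the cheeks (origin on its hinge, 45 mm from the pivot towards the bar, 77 mm above the bench); the lever's cam lifts its heel and so brings its round foot (22 mm) down on the bar, about 3 mm below it when the lever is up.

How it is judged:
By the outcome, as a careful person would: the job done as asked, in the order asked, and still so for the second after the job is handed in, with the robot touching nothing.
It also fails if it takes over 61 s, if anything falls off the work surface, if the arm or the gripper's body presses on something with over 40 N, if the wrist force passes 120 N, or if a joint passes its speed limit or range.

## Robot

A 7-joint arm with a two-finger parallel gripper is mounted at the origin on a cart in front of the work surface, level with it; the furniture and walls round the work are solid. World frame = base frame: x ahead of the robot, y to its left, z up, the work surface at z = 0. Lengths are in m, angles in rad, forces in N, time in s.
With the tool pointing down it reaches from about 0.425 to 0.95 m from the base axis. Payload 4.7 kg.
Tool frame: the origin (TCP) lies between the finger pads; the fingertips stand 25 mm ahead of it and the grasp point (between the pads) lies 6 mm ahead of it; x points along the fingers, z is the direction in which the jaws open and shut, and the axes are right-handed (so a half turn about x gives the same grasp; the last joint's range is limited). The gripper opens to 85 mm and grips with 20 to 120 N. Pads are 22 mm wide; open, the fingers measure 114 mm over their backs; the gripper's body (76 mm by 85 mm) begins 54 mm behind the grasp point. The pads swing forward as they close: fully open they stand 13 mm farther back than shut.
Start: joints at [-1.224, 0.469, -0.049, 1.532, 0.024, 1.141, -0.082], TCP at [0.248, 0.628, 0.256] pointing down, gripper open.
Joint ranges: [-2.59, 2.59], [-0.33, 1.99], [-1.39, 1.29], [0.1, 2.45], [-1.04, 4.18], [0.21, 1.99], [-2.66, 2.66]. Speed limits (rad/s): [2.57, 2.57, 3.14, 3.14, 3.14, 3.14, 3.14].

## Interface

Orientations are given as a 3x3 rotation matrix whose columns are the frame's x, y, z axes.
In Python, from rig import * gives the robot as it stands. Calls block until the motion is done:
- movep(position, orientation): joint-space move of the TCP to a pose.
- move_l(position, attitude=None, feed=0.15, until_force=None): straight line of the TCP; attitude=None keeps the orientation; feed is the mean speed in m/s. With until_force (N) it stops when the force on the tool has changed by that much, and returns True; else False.
- move_joints(angles): joint-space move.
- command_gripper(opening, newtons=None): finger opening in m; newtons is the grip in N (None keeps the last); returns when the fingers have stopped.
- sleep(seconds).
- inverse_kinematics(position, orientation): joint angles nearest the present ones, or None.
- sense(): the state.
- camera(name): name is "scene" or "top"; returns (picture, depth): 420x560x3 uint8, red, green, blue; 420x560 float32, m along the optical axis (not along the pixel's ray), 0 where there is no reading.
- camera_params(name): a dict with "K" (3x3 intrinsics, pixels), "dist" ([k1, k2, p1, p2, k3] as OpenCV has them; the pictures are not rectified), "position" and "rotation" of the camera in the world. Camera axes: x right, y down, z forward; pixel columns grow to the right and rows downward; lengths in m; the calibration is good to about 2 mm. A picture is of the moment at which its call begins. camera_params takes no time and is no camera call.
A pose or a line that the arm cannot do raises Unreachable and nothing moves.
- finish_job(): hands the job in, once; it reports no verdict.
The state is a dict: "time_s": time; "joint_pos": joint angles; "qd": joint speeds; "joint_efforts": joint torques, N m; "position": TCP position; "tcp_rot": TCP orientation; "wrist_force": force on the tool from outside, world axes, zero at the start; "ft_torque": the same for the moment, N m; "finger_gap": finger opening in m.
Only numpy, scipy, OpenCV 4.12 (cv2) and the standard library are available. Lean on these libraries where they do the work, as an engineer would, in place of code of your own. Each camera call takes 0.05 s, during which the arm holds its last target.

## Working session

There is one attempt and no reset: what is moved stays moved. The work goes in short steps, each a Python script; the robot and the scene stay as the last script left them, time stands still between calls to the robot, and variables do not carry over. Pictures are saved under pics/ and viewed, and the job is handed in when it is done.

```bash
ls; mkdir -p pics
cat > a.py <<'E'
from rig import *
import cv2, numpy as np, pickle
d={}
for n in ("scene","top"):
    im,dep=camera(n); p=camera_params(n); d[n]=(im,dep,p)
    cv2.imwrite(f"pics/{n}0.png",im[:,:,::-1]); print(n,p)
pickle.dump(d,open("d0.pkl","wb"))
s=sense(); print(s["time_s"],s["finger_gap"],s["wrist_force"])
E
python3 a.py
```

```text
pics
scene {'K': array([[515.13936935,   0.        , 279.32570352],
       [  0.        , 515.13936935, 218.1624502 ],
       [  0.        ,   0.        ,   1.        ]]), 'dist': array([-0.06394257,  0.        ,  0.        ,  0.        ,  0.        ]), 'position': array([-0.14967468, -0.96435732,  1.01721454]), 'rotation': array([[ 0.79917745, -0.38130217,  0.46467631],
       [-0.60102629, -0.49519383,  0.627336  ],
       [-0.00909973, -0.78063546, -0.62492037]])}
top {'K': array([[478.12112539,   0.        , 276.38378523],
       [  0.        , 478.12112539, 210.29592982],
       [  0.        ,   0.        ,   1.        ]]), 'dist': array([-0.07450574,  0.        ,  0.        ,  0.        ,  0.        ]), 'position': array([ 0.26651126, -0.01746611,  1.37507741]), 'rotation': array([[-3.23027867e-03, -9.80252200e-01,  1.97725033e-01],
       [-9.99994735e-01,  3.10536451e-03, -9.41819383e-04],
       [ 3.09212222e-04, -1.97727034e-01, -9.80257070e-01]])}
0.1 0.08558517724986099 [ 0.91602689 -0.3784878  -0.5284354 ]
```

View pics/scene0.png

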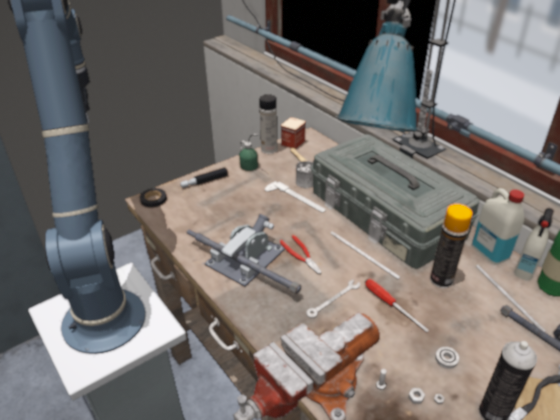

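View pics/top0.png

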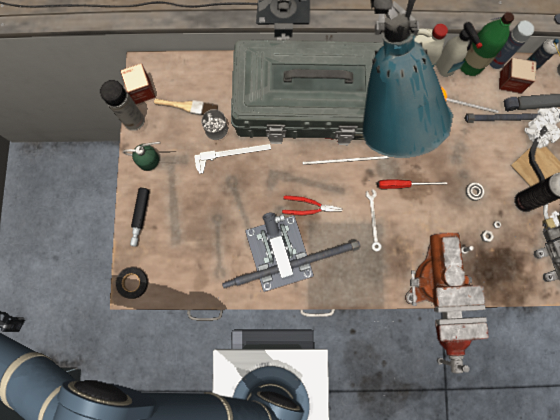

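The handle is at top px (139,215), with its shank pointing down to (135,243). The clamp is near (278,250), and its socket tube leans up-left to about (270,222). I'll zoom in on both.

Run:
```python
import pickle,cv2,numpy as np
d=pickle.load(open("d0.pkl","rb"))
t=d["top"][0][:,:,::-1]; s=d["scene"][0][:,:,::-1]
cv2.imwrite("pics/c1.png",cv2.resize(t[190:310,210:370],None,fx=5,fy=5,interpolation=cv2.INTER_CUBIC))
a=cv2.resize(t[180:255,110:170],None,fx=6,fy=6,interpolation=cv2.INTER_CUBIC)
b=cv2.resize(s[160:200,170:240],None,fx=5,fy=5,interpolation=cv2.INTER_CUBIC)
c=np.zeros((450,720,3),np.uint8); c[:450,:360]=a; c[:200,365:715]=b
cv2.imwrite("pics/c2.png",c)
cv2.imwrite("pics/c3.png",cv2.resize(s[205:300,180:310],None,fx=6,fy=6,interpolation=cv2.INTER_CUBIC))
```

```text
(no output)
```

View pics/c1.png

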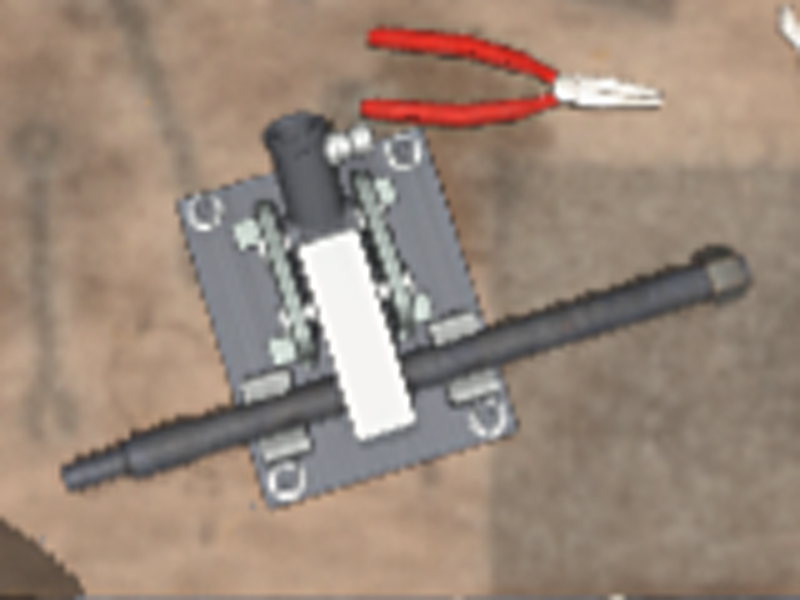

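View pics/c2.png

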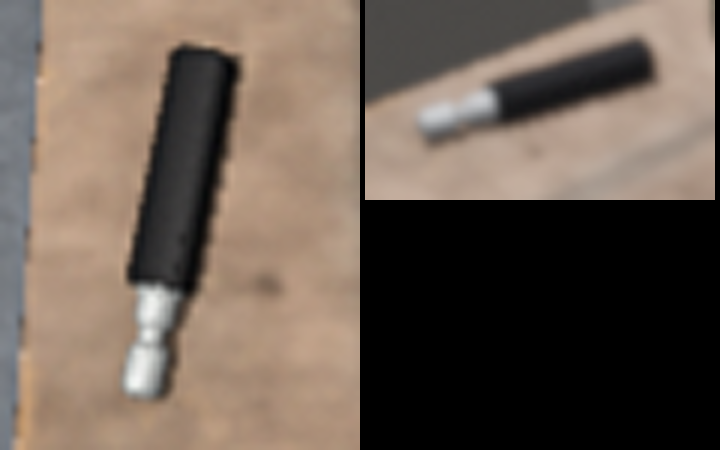

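View pics/c3.png

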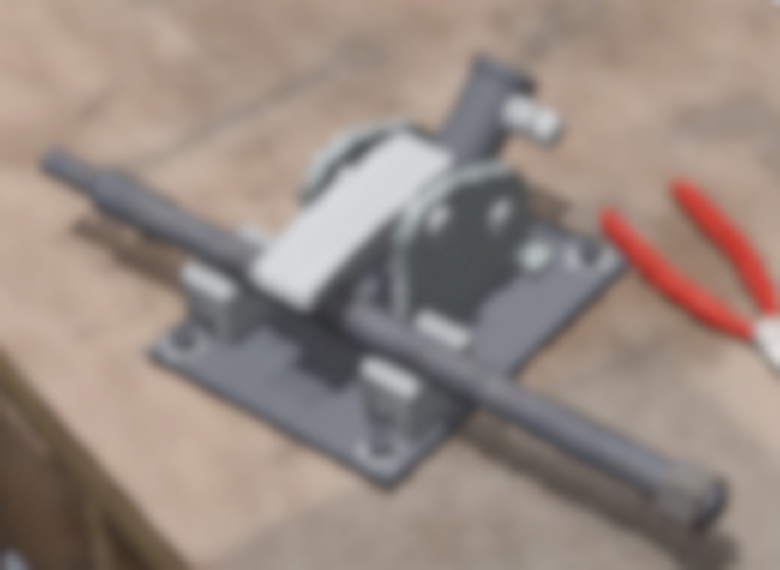

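```bash
cat > geo.py <<'E'
import numpy as np,cv2
def rays(p,px):
    px=np.asarray(px,float).reshape(-1,1,2)
    n=cv2.undistortPoints(px,p["K"],p["dist"]).reshape(-1,2)
    return np.c_[n,np.ones(len(n))]@p["rotation"].T
def onplane(p,px,z):
    r=rays(p,px); t=(z-p["position"][2])/r[:,2]
    return p["position"]+r*t[:,None]
def cloud(p,dep):
    h,w=dep.shape; u,v=np.meshgrid(np.arange(w),np.arange(h))
    r=rays(p,np.c_[u.ravel(),v.ravel()]); 
    return (p["position"]+r*dep.ravel()[:,None]).reshape(h,w,3)
def project(p,X):
    R=p["rotation"].T; return cv2.projectPoints(np.asarray(X,float).reshape(-1,1,3),cv2.Rodrigues(R)[0],-R@p["position"],p["K"],p["dist"])[0].reshape(-1,2)
E
python3 - <<'E'
import pickle,cv2,numpy as np
from geo import *
d=pickle.load(open("d0.pkl","rb"))
im,dep,p=d["top"]; C=cloud(p,dep)
np.set_printoptions(precision=4,suppress=True)
print("bench z", [C[v,u].round(4).tolist() for u,v in [(200,230),(330,230),(160,270),(300,205)]])
# handle by height
roi=np.zeros(dep.shape,bool); roi[180:255,115:165]=True
g=im.astype(int).sum(2)
grip=roi&(g<180)&(C[...,1]<0.9)
grip[:, :]=grip
n,l,st,ce=cv2.connectedComponentsWithStats(grip.astype(np.uint8))
k=1+st[1:,4].argmax(); grip=l==k; print(st[k],ce[k])
hsv=cv2.cvtColor(im,cv2.COLOR_RGB2HSV)
sh=roi&(hsv[...,1]<50)&(hsv[...,2]>110); n,l,st,ce=cv2.connectedComponentsWithStats(sh.astype(np.uint8)); k=1+st[1:,4].argmax(); sh=l==k; print(st[k],ce[k])
for m,n_ in((grip,"grip"),(sh,"shank"),(grip|sh,"all")):
    v,u=np.nonzero(m); P=onplane(p,np.c_[u,v],0.015)[:,:2]
    r=cv2.minAreaRect((P*1000).astype(np.float32)); print(n_,r, P.mean(0)); print("z",np.percentile(C[m][:,2],[10,50,90]))
    c=P.mean(0); w,V=np.linalg.eigh(np.cov(P.T)); a=V[:,1]; a*=np.sign(a[0]); q=(P-c)@a; print(a,q.min(),q.max(), c+a*q.min(),c+a*q.max())
pc=np.array([(180,200),(420,128),(518,430),(268,508)])/5+[210,190]-0.4
W=onplane(p,pc,0.01); print(W); print(np.linalg.norm(np.roll(W,-1,0)-W,axis=1)); 
for i,j in((3,0),(2,1)): e=W[j]-W[i]; print("yaw",np.arctan2(e[1],e[0]))
for i,j in((1,0),(2,3)): e=W[j]-W[i]; print("yaw-y",np.arctan2(-e[0],e[1]))
print("centre",W.mean(0))
st_=np.array([(300,245),(357,232),(413,420),(360,440)])/5+[210,190]-0.4
S=onplane(p,st_,0.084); print("strap",S, S.mean(0)); e=(S[0]+S[1]-S[2]-S[3]);print(np.arctan2(e[1],e[0]))
E
```

```text
bench z [[0.4858, 0.2039, 0.001], [0.4844, -0.1745, 0.0024], [0.37, 0.3176, -0.0038], [0.5603, -0.0885, -0.0035]]
[131 188  19  42 446] [140.3161 207.2309]
[130 227  10  20 114] [134.1053 236.4912]
grip ((549.09423828125, 378.8679504394531), (35.816551208496094, 121.8248291015625), 81.9311294555664) [0.5514 0.379 ]
z [0.0178 0.0277 0.0322]
[ 0.9917 -0.1287] -0.06335352723504685 0.05860155554897793 [0.4886 0.3871] [0.6095 0.3714]
shank ((465.0672607421875, 392.099853515625), (20.908035278320312, 55.727745056152344), 84.31975555419922) [0.465  0.3926]
z [0.0176 0.0225 0.0271]
[ 0.9942 -0.1077] -0.0277009100729558 0.028027414031785127 [0.4374 0.3956] [0.4928 0.3896]
all ((523.3717041015625, 382.5145568847656), (35.816551208496094, 173.78427124023438), 81.9311294555664) [0.5338 0.3817]
z [0.0176 0.0267 0.0318]
[ 0.9896 -0.1442] -0.0973301506711395 0.07645993225023744 [0.4375 0.3958] [0.6095 0.3707]
[[ 0.4852  0.0704  0.01  ]
 [ 0.5272 -0.0688  0.01  ]
 [ 0.3524 -0.1227  0.01  ]
 [ 0.309   0.0192  0.01  ]]
[0.1453 0.1829 0.1484 0.1835]
yaw 0.2827679494812703
yaw 0.29927579145648336
yaw-y 0.2926906544049646
yaw-y 0.2963141623251525
centre [ 0.4184 -0.0255  0.01  ]
strap [[ 0.4484  0.      0.084 ]
 [ 0.4554 -0.0311  0.084 ]
 [ 0.3533 -0.0606  0.084 ]
 [ 0.3427 -0.0321  0.084 ]] [ 0.3999 -0.0309  0.084 ]
0.28866504274005117
```

Run:
```python
import pickle,cv2,numpy as np
from geo import *
np.set_printoptions(precision=4,suppress=True)
d=pickle.load(open("d0.pkl","rb"))
yaw=0.292; ex=np.array([np.cos(yaw),np.sin(yaw),0]); ey=np.array([-ex[1],ex[0],0])
c0=np.array([0.4184,-0.0255,0])*.5+.5*np.array([0.3999,-0.0309,0])
im,dep,p=d["top"]
# bar edges in top view, off-strap: column scan along lines
C=cloud(p,dep)
L=np.dstack([(C-c0)@ex,(C-c0)@ey,C[...,2]])
m=(np.abs(L[...,1])>0.085)&(np.abs(L[...,1])<0.15)&(L[...,2]>0.03)&(L[...,0]>-0.15)&(L[...,0]<0.0)
for s in(1,-1):
    q=L[m&(L[...,1]*s>0)]; print("bar",s,len(q),np.median(q,0),np.percentile(q[:,0],[2,98]),np.percentile(q[:,2],[50,95]))
    v,u=np.nonzero(m&(L[...,1]*s>0)); P=onplane(p,np.c_[u,v],0.041)-c0; x=P@ex; y=P@ey; print(" mask-plane x", (np.median(x)),np.polyfit(y,x,1))
for n in d:
    im,dep,p=d[n]; C=cloud(p,dep); L=np.dstack([(C-c0)@ex,(C-c0)@ey,C[...,2]])
    m=(np.abs(L[...,1])<0.017)&(L[...,2]>0.05)&(L[...,0]>0.04)&(L[...,0]<0.16)
    print(n,m.sum())
    q=L[m]
    o=np.argsort(q[:,0]); 
    v,u=np.nonzero(m)
    print(np.c_[q,u,v][o][::4])
```

```text
bar 1 191 [-0.0373  0.1166  0.051 ] [-0.0479 -0.0257] [0.051  0.0573]
 mask-plane x -0.036377275717122015 [-0.0095 -0.0352]
bar -1 174 [-0.0362 -0.1174  0.0492] [-0.0455 -0.0254] [0.0492 0.054 ]
 mask-plane x -0.03545076082490395 [-0.006  -0.0361]
scene 186
[[  0.0408   0.0068   0.0813 248.     229.    ]
 [  0.0414  -0.011    0.0823 253.     231.    ]
 [  0.0432  -0.0166   0.0801 255.     232.    ]
 [  0.0563  -0.0056   0.0694 255.     231.    ]
 [  0.0586   0.0072   0.069  252.     229.    ]
 [  0.0598   0.008    0.0716 252.     228.    ]
 [  0.0607   0.0054   0.0647 253.     230.    ]
 [  0.0616  -0.009    0.0749 257.     229.    ]
 [  0.0625  -0.0042   0.0645 256.     231.    ]
 [  0.064   -0.0036   0.0781 256.     227.    ]
 [  0.0651   0.005    0.0695 254.     228.    ]
 [  0.066   -0.0018   0.0722 256.     228.    ]
 [  0.0671   0.0025   0.0768 255.     226.    ]
 [  0.0686  -0.0071   0.073  258.     228.    ]
 [  0.07     0.0011   0.0792 256.     225.    ]
 [  0.0708  -0.0128   0.0779 260.     227.    ]
 [  0.0717  -0.0119   0.0732 260.     228.    ]
 [  0.0724   0.0068   0.07
[... 4659 characters left out ...]
  0.1047 270.     217.    ]
 [  0.1      0.0093   0.1014 266.     218.    ]
 [  0.1005  -0.0163   0.0884 275.     216.    ]
 [  0.1028  -0.0141   0.095  274.     215.    ]
 [  0.1059  -0.0063   0.0764 271.     216.    ]
 [  0.1068  -0.0037   0.0763 270.     216.    ]
 [  0.107   -0.0154   0.0864 274.     214.    ]
 [  0.1082  -0.0012   0.0729 269.     216.    ]
 [  0.1094   0.0042   0.075  267.     216.    ]
 [  0.1102  -0.0077   0.0825 271.     214.    ]
 [  0.1113  -0.0138   0.0824 273.     213.    ]
 [  0.1124  -0.0112   0.0807 272.     213.    ]
 [  0.1136  -0.       0.077  268.     214.    ]
 [  0.1148   0.0141   0.078  263.     215.    ]
 [  0.1162   0.0079   0.0762 265.     214.    ]]
```

Run:
```python
import pickle,cv2,numpy as np
from scipy.optimize import least_squares
from geo import *
np.set_printoptions(precision=4,suppress=True)
d=pickle.load(open("d0.pkl","rb"))
yaw=0.292; ex=np.array([np.cos(yaw),np.sin(yaw),0]); ey=np.array([-ex[1],ex[0],0])
c0=np.array([0.4184,-0.0255,0])*.5+.5*np.array([0.3999,-0.0309,0])
allq=[]
for n in d:
    im,dep,p=d[n]; C=cloud(p,dep); o=c0+ex*0.054
    L=np.dstack([(C-o)@ex,(C-o)@ey,C[...,2]])
    s=0.68; a=np.array([np.cos(s),0,np.sin(s)]); t=(L-[0,0,.048])@a; up=(L-[0,0,.048])@np.array([-a[2],0,a[0]])
    m=(t>0.03)&(t<0.062)&(up>0.0)&(np.abs(L[...,1])<0.019)&(L[...,0]>0.015)
    q=L[m]; allq.append(q)
    def f(x,q=q):
        a=np.array([np.cos(x[1]),0,np.sin(x[1])]); r=q-[0,x[0],.048+x[2]]; r=r-np.outer(r@a,a); return np.linalg.norm(r,axis=1)-.018
    for k in (2,3):
        g=(lambda x:f(np.r_[x,0])) if k==2 else f
        r=least_squares(g,[0,.68,0][:k],loss="soft_l1",f_scale=.002); print(n,len(q),r.x,np.std(r.fun))
    # mouth end: t of tube surface points
    m=(t>0.02)&(t<0.09)&(up>-0.01)&(up<.022)&(np.abs(L[...,1])<0.012); print(np.percentile(t[m],[90,95,98,100]))
```

```text
scene 106 [-0.0008  0.5685] 0.0024833967543616414
scene 106 [-0.001   0.6468 -0.0046] 0.0024322411588337863
[0.0631 0.0654 0.0665 0.0672]
top 125 [-0.0002  0.5976] 0.002248206100588452
top 125 [-0.      0.7126 -0.0074] 0.002066599282198003
[0.0662 0.0679 0.0694 0.0705]
```

Run:
```python
import pickle,cv2,numpy as np
from geo import *
np.set_printoptions(precision=4,suppress=True)
d=pickle.load(open("d0.pkl","rb"))
yaw=0.295; ex=np.array([np.cos(yaw),np.sin(yaw),0]); ey=np.array([-ex[1],ex[0],0])
o=np.array([0.40915,-0.0282,0])+ex*0.054
print("o",o)
for n in d:
    im,dep,p=d[n]; C=cloud(p,dep); L=np.dstack([(C-o)@ex,(C-o)@ey,C[...,2]])
    x,y,z=L[...,0],L[...,1],L[...,2]
    m=(abs(y)<.012)&(z>.06)&(x>-.09)&(x<-.03); print(n,"strap z",np.median(z[m]),np.polyfit(x[m],z[m],1))
    m=(y>.045)&(y<.07)&(abs(z-.01)<.012)&(x>-.05)&(x<.03); print("plate z",np.median(z[m]),m.sum())
    m=(y>.09)&(y<.2)&(abs(z)<.015)&(x>-.05)&(x<.1); print("bench z",np.median(z[m]),m.sum())
    m=(y>.08)&(y<.13)&(z>.04)&(x>-.11)&(x<-.07); print("bar z95",np.percentile(z[m],90),np.median(x[m]))
    # overlays
    def lines(im,s):
        pts=[]
        for t in (0.03,0.068): 
            for th in np.linspace(0,2*np.pi,40): pts.append(o+ex*(t*np.cos(s)-.018*np.cos(th)*np.sin(s))+ey*.018*np.sin(th)+[0,0,.048+t*np.sin(s)+.018*np.cos(th)*np.cos(s)])
        pts+=[o+ex*(.048*np.cos(s))-ey*.040+[0,0,.048+.048*np.sin(s)]]
        return project(p,pts)
    k=8; u0,v0=(245,200) if n=="top" else (235,200); w,h=50,50
    row=[]
    for s in (0.613,0.67,0.733):
        c=cv2.resize(im[v0:v0+h,u0:u0+w,::-1],None,fx=k,fy=k,interpolation=cv2.INTER_CUBIC); c=np.clip(c.astype(float)*1.6,0,255).astype(np.uint8)
        q=((lines(im,s)-[u0,v0]+.5)*k).astype(int)
        for i in (0,40): cv2.polylines(c,[q[i:i+40]],True,(0,255,0),1)
        cv2.circle(c,tuple(int(a) for a in q[-1]),3,(0,0,255),-1); row.append(c)
    c=np.hstack([row[0],row[2]]); cv2.imwrite(f"pics/ov_{n}.png",c)
```

```text
o [ 0.4608 -0.0125  0.    ]
scene strap z 0.08213947454818576 [0.0158 0.0827]
plate z nan 0
bench z -0.00223085419004454 934
bar z95 0.05355215647592755 -0.09533189323754468
top strap z 0.08339895508534734 [0.0194 0.0846]
plate z 0.009528374324445199 245
bench z -0.0006403719573997435 1944
bar z95 0.056092770694596485 -0.09099244655437917
  return _methods._mean(a, axis=axis, dtype=dtype,
  ret = ret.dtype.type(ret / rcount)
```

View pics/ov_top.png

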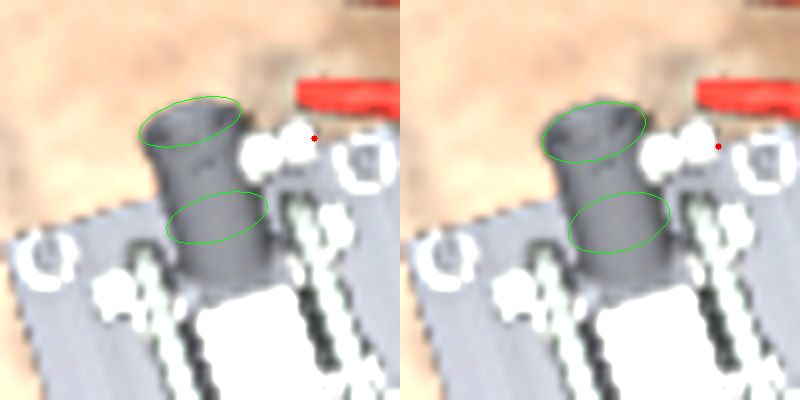

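View pics/ov_scene.png

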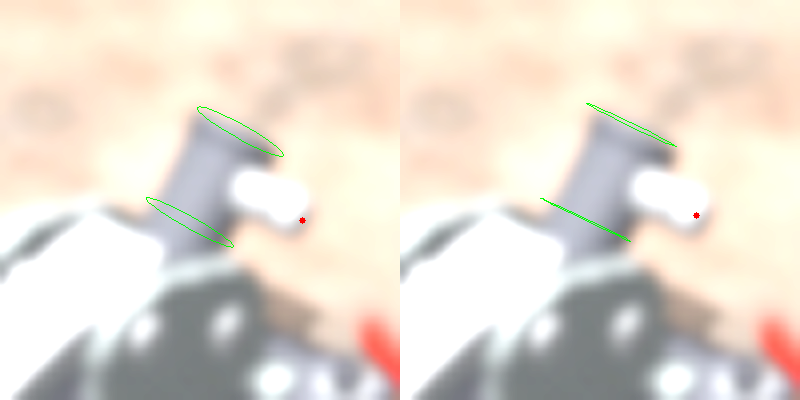

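The top view shows the bore's dark ellipse near (270,215), about 1 px right of my prediction. I'll zoom in further.

Run:
```python
import pickle,cv2,numpy as np
from geo import *
d=pickle.load(open("d0.pkl","rb"))
out=[]
for n,(u0,v0) in dict(top=(256,205),scene=(248,205)).items():
    im=d[n][0][v0:v0+30,u0:u0+32,::-1].astype(float)
    g=np.clip((im-20)*1.7,0,255).astype(np.uint8)
    c=cv2.resize(g,None,fx=12,fy=12,interpolation=cv2.INTER_CUBIC)
    for i in range(0,32,4): cv2.line(c,(i*12+6,0),(i*12+6,4),(0,0,255),2); cv2.line(c,(0,i*12+6),(4,i*12+6),(0,0,255),2)
    out.append(c)
cv2.imwrite("pics/z.png",np.hstack(out))
```

```text
(no output)
```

View pics/z.png

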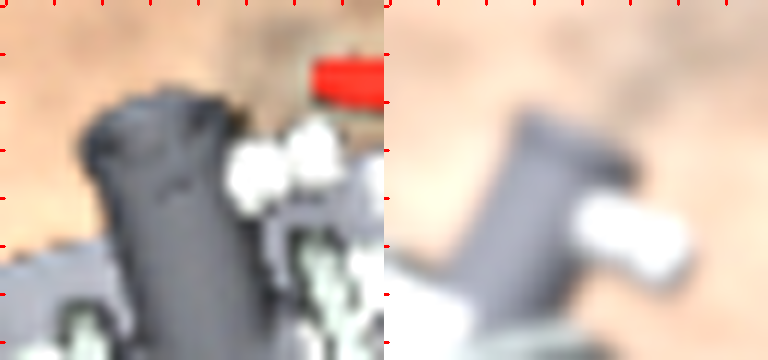

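Run:
```python
import pickle,cv2,numpy as np
from geo import *
np.set_printoptions(precision=4,suppress=True)
d=pickle.load(open("d0.pkl","rb"))
yaw=0.295; ex=np.array([np.cos(yaw),np.sin(yaw),0]); ey=np.array([-ex[1],ex[0],0]); o=np.array([.4608,-.0125,0])
def tri(a,b):
    P=[];A=0;B=0
    for n,px in(("top",a),("scene",b)):
        p=d[n][2]; r=rays(p,[px])[0]; r/=np.linalg.norm(r); M=np.eye(3)-np.outer(r,r); A=A+M; B=B+M@p["position"]; P.append((p["position"],r))
    X=np.linalg.solve(A,B); print("  gap",[np.linalg.norm(np.cross(X-c,r)) for c,r in P]); return X
for nm,a,b in(("mouth",(269.1,214.7),(263.6,215.75)),("knobtip",(256+330/12-.5,205+150/12-.5),(248+(675-384)/12-.5,205+255/12-.5))):
    X=tri(a,b); L=X-o; print(nm,X,L@ex,L@ey,X[2], "slope",np.arctan2(X[2]-.048,L@ex),np.hypot(X[2]-.048,L@ex))
for s in(.613,.67,.733):
    X=o+ex*.068*np.cos(s)+[0,0,.048+.068*np.sin(s)]; print(s,project(d["top"][2],X),project(d["scene"][2],X))
    X=o+ex*.03*np.cos(s)+[0,0,.048+.03*np.sin(s)]; print("  t=.03",s,project(d["top"][2],X))
# yaw from bar endpoints: bar centroids in top mask
```

```text
gap [np.float64(0.0017942866881746004), np.float64(0.0017942866881746724)]
mouth [0.5117 0.0021 0.0906] 0.05296511173767559 -0.0008786067584794964 0.09061894426708392 slope 0.6775763828151334 0.06798292044201444
  gap [np.float64(0.0004164105478045496), np.float64(0.0004164105478046097)]
knobtip [ 0.5094 -0.0371  0.0791] 0.03932843241118713 -0.03764261157744047 0.07914121456552754 slope 0.6697359351987652 0.05016473702250954
0.613 [[268.2414 214.7115]] [[264.5495 215.9721]]
  t=.03 0.613 [[271.6252 226.7089]]
0.67 [[268.4692 215.2931]] [[264.0343 215.5381]]
  t=.03 0.67 [[271.7282 226.976 ]]
0.733 [[268.7447 216.0198]] [[263.4215 215.1346]]
  t=.03 0.733 [[271.852  227.3062]]
```

```bash
cat > plan.py <<'E'
import numpy as np
M=np.array([.5117,.0021,.0906]); YAW=.295; S=.675
PIV=M-.068*np.array([np.cos(S)*np.cos(YAW),np.cos(S)*np.sin(YAW),np.sin(S)])
H0=np.array([.5235,.3833,.015]); HY=-.145
def tool(yaw,slope,beta,sgn):
    xh=np.array([np.cos(slope)*np.cos(yaw),np.cos(slope)*np.sin(yaw),np.sin(slope)])
    yh=np.array([-np.sin(yaw),np.cos(yaw),0]); n=np.cross(xh,yh)
    f=-np.cos(beta)*n+np.sin(beta)*xh; z=sgn*yh
    return np.c_[f,np.cross(z,f),z],xh,n
G=.030; OFF=.014
# TCP sits OFF above axis (along n) at handle x=G (beta=0)
def tcp_for_tip(tip,yaw,slope,sgn,beta=0.):
    R,xh,n=tool(yaw,slope,beta,sgn); return tip+xh*(.086+G)+n*OFF,R
def at_t(t,slope,sgn,dy=0.):   # tip at distance t from pivot along axis
    R,xh,n=tool(YAW,slope,0.,sgn); return tcp_for_tip(PIV+xh*t,YAW,slope,sgn)
E
python3 - <<'E'
from rig import *; from plan import *
np.set_printoptions(precision=3,suppress=True)
print("piv",PIV)
for sgn in(1,-1):
    print(sgn)
    for beta in (0,):
        R,xh,n=tool(HY,0,beta,sgn); p=H0+xh*G+n*OFF
        print("grasp",p,inverse_kinematics(p,R),inverse_kinematics(p+[0,0,.2],R))
    for t,s in((.15,S),(.083,S),(.018,S),(.018,.4),(.018,.133),(.018,.1)):
        p,R=at_t(t,s,sgn); q=inverse_kinematics(p,R); print(t,s,p,q)
E
```

```text
piv [ 0.461 -0.013  0.048]
1
grasp [0.553 0.379 0.029] [-0.649  0.706 -0.021  1.709  0.02   0.726  0.746] [-0.659  0.482 -0.007  1.576  0.004  1.083  0.759]
0.15 0.675 [0.651 0.044 0.225] [ 0.723  0.448 -0.993  2.035  1.021  0.286  0.861]
0.083 0.675 [0.601 0.029 0.183] [ 0.891  0.542 -1.176  2.172  1.516  0.341  0.432]
0.018 0.675 [0.553 0.015 0.143] [ 0.923  0.553 -1.148  2.301  1.918  0.326  0.058]
0.018 0.4 [0.574 0.021 0.113] [ 0.263  0.4   -0.399  2.144  0.286  0.242  1.524]
0.018 0.133 [0.586 0.025 0.08 ] [-0.154  0.492  0.067  1.99  -0.114  0.533  1.863]
0.018 0.1 [0.587 0.025 0.075] [-0.157  0.509  0.067  1.968 -0.097  0.569  1.845]
-1
grasp [0.553 0.379 0.029] [-1.032  0.775  0.55   1.734 -0.543  0.788 -1.933] [-1.097  0.544  0.644  1.605 -0.354  1.112 -2.079]
0.15 0.675 [0.651 0.044 0.225] [-0.191  0.27   0.139  2.082 -0.953  0.218 -0.465]
0.083 0.675 [0.601 0.029 0.183] None
0.018 0.675 [0.553 0.015 0.143] [ 0.03   0.287 -0.05   2.343  3.995  0.214  0.957]
0.018 0.4 [0.574 0.021 0.113] [-0.238  0.372  0.208  2.172 -0.674  0.269 -0.712]
0.018 0.133 [0.586 0.025 0.08 ] [-0.517  0.546  0.549  2.011 -0.569  0.594 -0.863]
0.018 0.1 [0.587 0.025 0.075] [-0.528  0.569  0.565  1.99  -0.556  0.63  -0.879]
```

```bash
sed -i 's/^G=.*/G=.036; OFF=.016; BETA=-.4/; s/beta=0\.)/beta=None)/; s/R,xh,n=tool(yaw,slope,beta,sgn); return/R,xh,n=tool(yaw,slope,BETA if beta is None else beta,sgn); return/' plan.py
python3 - <<'E'
from rig import *; import plan; from plan import *
np.set_printoptions(precision=3,suppress=True)
for b in (-.3,-.4,-.5):
  plan.BETA=b
  for sgn in(1,-1):
    print(b,sgn)
    R,xh,n=tool(HY,0,b,sgn); p=H0+xh*G+n*OFF
    print("grasp",p,inverse_kinematics(p,R),inverse_kinematics(p+[0,0,.2],R))
    for t,s in((.15,S),(.083,S),(.018,S),(.018,.4),(.018,.133),(.018,.1)):
        p,R=at_t(t,s,sgn); q=inverse_kinematics(p,R); print(t,s,p,q)
E
```

```text
-0.3 1
grasp [0.559 0.378 0.031] [-0.52   0.808 -0.089  1.523 -0.157  1.043  0.932] [-0.543  0.602 -0.052  1.399 -0.173  1.369  0.89 ]
0.15 0.675 [0.655 0.045 0.231] [-0.336  0.325  0.29   1.884 -0.307  0.598  2.013]
0.083 0.675 [0.604 0.03  0.189] [-0.353  0.303  0.325  2.037 -0.399  0.481  2.131]
0.018 0.675 [0.556 0.016 0.148] [-0.211  0.289  0.178  2.169 -0.417  0.35   2.184]
0.018 0.4 [0.578 0.022 0.117] [-0.217  0.437  0.147  1.968 -0.137  0.647  1.885]
0.018 0.133 [0.592 0.026 0.083] [-0.19   0.599  0.085  1.78  -0.023  0.929  1.765]
0.018 0.1 [0.593 0.027 0.078] [-0.188  0.62   0.08   1.758 -0.014  0.963  1.756]
-0.3 -1
grasp [0.559 0.378 0.031] [-0.906  0.872  0.538  1.551 -0.639  1.158 -1.834] [-0.953  0.667  0.628  1.429 -0.525  1.453 -1.956]
0.15 0.675 [0.655 0.045 0.231] [-0.591  0.362  0.622  1.897 -0.521  0.637 -0.939]
0.083 0.675 [0.604 0.03  0.189] [-0.575  0.333  0.605  2.048 -0.595  0.521 -0.83 ]
0.018 0.675 [0.556 0.016 0.148] [-0.663  0.352  0.737  2.191 -0.86   0.455 -0.535]
0.018 0.4 [0.578 0.022 0.117] [-0.555  0.491  0.594  1.987 -0.47   0.692 -0.948]
0.018 0
[... 1970 characters left out ...]
 [0.593 0.027 0.078] [-0.187  0.708  0.064  1.626  0.024  1.203  1.723]
-0.5 -1
grasp [0.559 0.378 0.031] [-0.847  0.957  0.549  1.434 -0.704  1.397 -1.794] [-0.883  0.758  0.634  1.327 -0.624  1.671 -1.911]
0.15 0.675 [0.655 0.045 0.231] [-0.594  0.439  0.644  1.761 -0.399  0.886 -1.061]
0.083 0.675 [0.604 0.03  0.189] [-0.591  0.402  0.63   1.92  -0.413  0.76  -1.013]
0.018 0.675 [0.556 0.016 0.148] [-0.584  0.385  0.625  2.064 -0.463  0.639 -0.932]
0.018 0.4 [0.578 0.022 0.117] [-0.564  0.576  0.616  1.86  -0.368  0.929 -1.047]
0.018 0.133 [0.592 0.026 0.083] [-0.548  0.771  0.626  1.673 -0.337  1.198 -1.082]
0.018 0.1 [0.593 0.027 0.078] [-0.546  0.796  0.627  1.651 -0.335  1.23  -1.085]
```

Run:
```python
from rig import *; from plan import *
import cv2
np.set_printoptions(precision=4,suppress=True)
R,xh,n=tool(HY,0,BETA,1); p=H0+xh*G+n*OFF; f=R[:,0]
movep(p-f*.11,R); print(sense()["time_s"])
b=move_l(p,feed=.12,until_force=15); s=sense(); print(b,s["time_s"],s["position"]-p,s["wrist_force"])
command_gripper(.02,100); s=sense(); print(s["finger_gap"],s["wrist_force"])
im,_=camera("top"); cv2.imwrite("pics/g_t.png",im[130:270,60:240,::-1].repeat(4,0).repeat(4,1)); print(s["time_s"])
```

```text
1.7583
False 2.825 [0.0009 0.0002 0.0009] [ 0.2267  0.0191 -0.5794]
0.027598399469492673 [ 1.8695 -0.7855  3.6669]
3.3833
```

View pics/g_t.png

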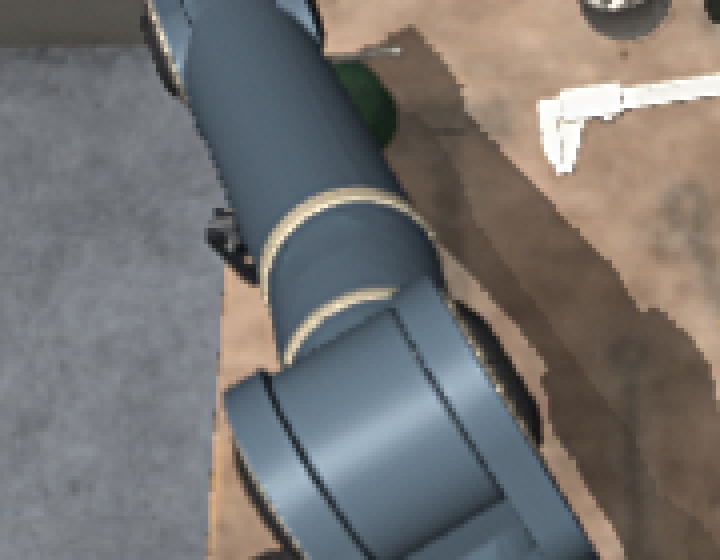

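The arm hides the grasp in the top view, and the gap reads 27.6 mm. I'll lift and check from the scene camera.

Run:
```python
from rig import *; from plan import *
import cv2,pickle
np.set_printoptions(precision=4,suppress=True)
s=sense(); p=s["position"]
move_l(p+[0,0,.25],feed=.25)
P,R=at_t(.16,S,1)
movep(P+[0,0,.06],R)
sleep(.3)
s=sense(); print(s["time_s"],s["finger_gap"],s["wrist_force"],s["position"]-P)
d={}
for n in("scene","top"):
    im,dep=camera(n); d[n]=(im,dep,camera_params(n)); 
    cv2.imwrite(f"pics/h_{n}.png",cv2.resize(im[100:300,160:360,::-1],None,fx=3,fy=3,interpolation=cv2.INTER_CUBIC))
pickle.dump((d,s),open("d1.pkl","wb"))
```

```text
6.1917 0.027713666308216273 [ 0.0614 -0.7053 -3.071 ] [0.0001 0.0009 0.0597]
```

View pics/h_scene.png

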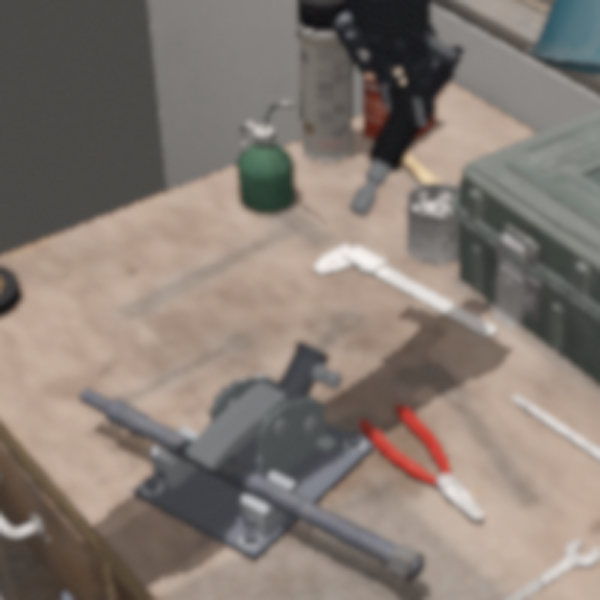

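View pics/h_top.png

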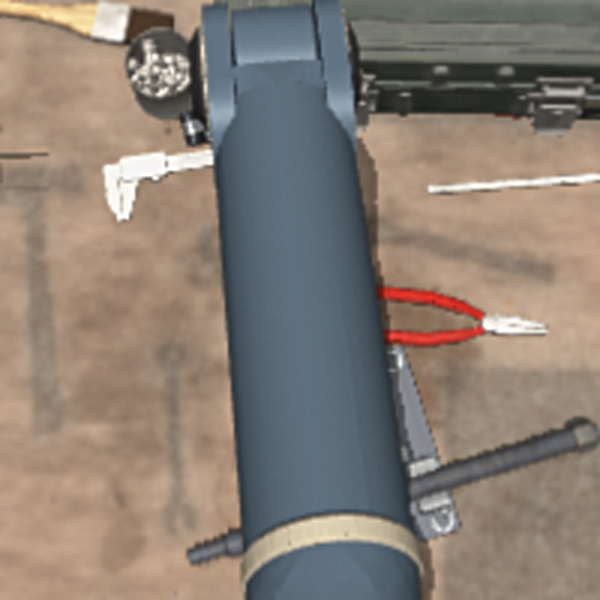

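Run:
```python
import pickle,cv2
from geo import *; from plan import *
d,s=pickle.load(open("d1.pkl","rb")); im,dep,p=d["scene"]
R,xh,n=tool(YAW,S,BETA,1); o=s["position"]-xh*G-n*OFF
print(np.abs(R-s["tcp_rot"]).max())
q=project(p,[o+xh*x for x in(-.086,-.056,-.034,0.02)])
u0,v0=255,125
c=cv2.resize(im[v0:v0+60,u0:u0+70,::-1],None,fx=10,fy=10,interpolation=cv2.INTER_CUBIC); c=np.clip(c*1.3,0,255).astype(np.uint8)
for a in q: cv2.circle(c,tuple(int(v) for v in (a-[u0,v0]+.5)*10),4,(0,0,255),-1)
cv2.imwrite("pics/h2.png",c)
```

```text
0.0011700572698961076
```

View pics/h2.png

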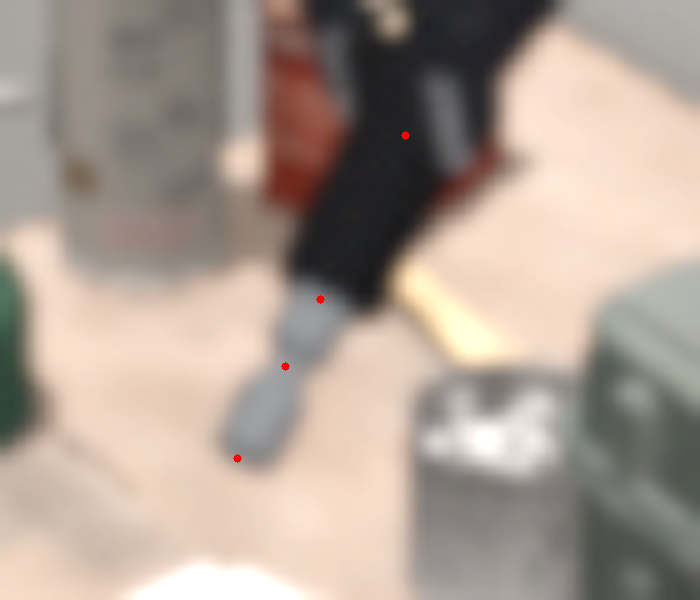

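The handle is held as expected. In the scene view its tip is at px (279,171), and it matches the prediction to about 1 px. Next I'll bring the tip just short of the mouth and compare the two directly.

```bash
cat > look.py <<'E'
import pickle,cv2
from geo import *; from plan import *
def look(name,u0=240,v0=180,w=70,h=60,ov=True):
    from rig import camera,camera_params,sense
    im,dep=camera("scene"); p=camera_params("scene"); s=sense()
    xh=None
    c=cv2.resize(im[v0:v0+h,u0:u0+w,::-1],None,fx=10,fy=10,interpolation=cv2.INTER_CUBIC); c=np.clip(c*1.5,0,255).astype(np.uint8)
    cv2.imwrite(f"pics/{name}.png",c)
    pickle.dump((im,dep,p,s),open(f"{name}.pkl","wb"))
E
python3 - <<'E'
from rig import *; from plan import *; from look import look
P,R=at_t(.080,S,1)
move_l(P,R,feed=.12,until_force=12); s=sense(); print(s["time_s"],s["position"]-P,s["wrist_force"]); look("i1")
E
```

```text
7.4917 [0.00095802 0.0001911  0.00092003] [ 0.25868103  0.94920268 -1.97447649]
```

View pics/i1.png

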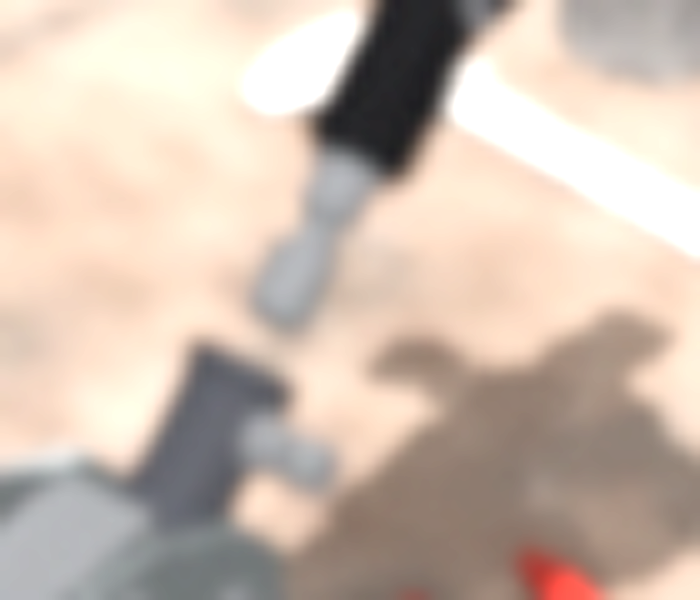

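Run:
```python
import pickle
from geo import *; from plan import *
np.set_printoptions(precision=3,suppress=True)
im,dep,p,s=pickle.load(open("i1.pkl","rb"))
R,xh,n=tool(YAW,S,BETA,1); ey=np.cross(n,xh)
o=s["position"]-xh*G-n*OFF; tip=o-.086*xh
b=project(p,[M])[0]
for nm,v in(("xh",xh),("n",n),("ey",ey)): print(nm,project(p,[M+.005*v])[0]-b)
print("mouth pred crop",(b-[240,180]+.5)*10,"tip pred",(project(p,[tip,o-.034*xh,o])-[240,180]+.5)*10)
C=cloud(p,dep)
for v in range(187,213): 
    pass
# local depth points of shank & tube
L=C-M; t=L@xh; a=L@ey; b_=L@n
m=(t>.012)&(t<.06)&(abs(a)<.02)&(abs(b_)<.02); print("shank cloud",m.sum(),np.median(a[m]),np.median(b_[m]))
m=(t>-.04)&(t<-.002)&(abs(a)<.025)&(abs(b_)<.025); print("tube cloud",m.sum(),np.median(a[m]),np.median(b_[m]))
v=p["position"]-M; v/=np.linalg.norm(v); print("view dir in (xh,ey,n)",v@xh,v@ey,v@n)
```

```text
xh [ 0.79  -1.526]
n [-0.695 -0.512]
ey [-1.367 -0.621]
mouth pred crop [246.836 361.022] tip pred [[267.948 320.286]
 [349.68  162.379]
 [402.81   59.756]]
shank cloud 102 -0.005198500506225308 0.005946455489150173
tube cloud 156 -0.009128105022097127 0.008919097888681088
view dir in (xh,ey,n) -0.08997611064843988 -0.49045723929273793 0.8668079348609619
```

Run:
```python
import pickle
from geo import *; from plan import *
np.set_printoptions(precision=3,suppress=True)
im,dep,p,s=pickle.load(open("i1.pkl","rb"))
R,xh,n=tool(YAW,S,BETA,1); o=s["position"]-xh*G-n*OFF
def edges(A,B,half,label,pol=None):
    # scanlines perpendicular to the predicted axis A->B in the image
    a=project(p,[A])[0]; b=project(p,[B])[0]; d=(b-a)/np.linalg.norm(b-a); nn=np.array([-d[1],d[0]]); nn*=np.sign(nn[0])
    w=np.arange(-half,half+.01,.1); g=cv2.cvtColor(im,cv2.COLOR_RGB2LAB).astype(np.float32)
    out=[]
    for k in np.linspace(0,1,9):
        c=a+(b-a)*k; q=(c+w[:,None]*nn).astype(np.float32)
        L=np.stack([cv2.remap(g[...,i],q[None,:,0],q[None,:,1],cv2.INTER_LINEAR)[0] for i in range(3)],1)
        bg0=L[:8].mean(0); bg1=L[-8:].mean(0); ce=L[len(w)//2-4:len(w)//2+5].mean(0)
        i0=np.linalg.norm(L-ce,axis=1)<.5*np.linalg.norm(bg0-ce); i1=np.linalg.norm(L-ce,axis=1)<.5*np.linalg.norm(bg1-ce)
        m=len(w)//2
        l=m
        while l>0 and i0[l]: l-=1
        r=m
        while r<len(w)-1 and i1[r]: r+=1
        out.append((w[l],w[r],(w[l]+w[r])/2))
    print(label); print(np.array(out).T)
edges(o-.082*xh,o-.064*xh,8,"shank tip part")
edges(o-.030*xh,o-.005*xh,12,"grip")
edges(o-.052*xh,o-.036*xh,8,"shank root")
edges(M-.028*xh,M-.002*xh,11,"tube")
```

```text
shank tip part
[[-3.5  -3.9  -3.9  -3.9  -3.9  -3.8  -3.8  -3.7  -3.4 ]
 [ 4.6   4.8   4.9   2.3   2.1   2.    2.    2.1   2.3 ]
 [ 0.55  0.45  0.5  -0.8  -0.9  -0.9  -0.9  -0.8  -0.55]]
grip
[[-6.   -6.   -5.4  -4.9  -4.7  -4.7  -4.6  -4.6  -4.5 ]
 [ 5.8   5.8   5.8   5.7   5.6   5.7   5.7   5.8   5.7 ]
 [-0.1  -0.1   0.2   0.4   0.45  0.5   0.55  0.6   0.6 ]]
shank root
[[-2.4  -2.8  -3.1  -3.2  -3.2  -3.4  -3.8  -4.1  -4.6 ]
 [ 3.3   3.6   3.8   4.    4.1   4.2   4.5   5.    5.4 ]
 [ 0.45  0.4   0.35  0.4   0.45  0.4   0.35  0.45  0.4 ]]
tube
[[-4.9  -4.9  -4.9  -4.9  -5.   -5.1  -5.3  -5.5  -5.4 ]
 [ 5.4   4.3   3.2   2.9   3.2   4.4   5.6   5.8   5.6 ]
 [ 0.25 -0.3  -0.85 -1.   -0.9  -0.35  0.15  0.15  0.1 ]]
```

Handle and mouth agree to about 0.35 px (0.8 mm), so I'll insert in stages and watch the force.

Run:
```python
from rig import *; from plan import *; from look import look
np.set_printoptions(precision=4,suppress=True)
R,xh,n=tool(YAW,S,BETA,1); ey=np.cross(n,xh)
def rep(b,P):
    s=sense(); e=s["position"]-P; w=s["wrist_force"]; print(b,round(s["time_s"],2),"err xh,ey,n",e@xh,e@ey,e@n,"F",w@xh,w@ey,w@n,s["finger_gap"])
for t,f in((.058,12),(.045,15)):
    P=at_t(t,S,1)[0]+ey*.0004
    b=move_l(P,R,feed=.05,until_force=f); rep(b,P)
    if b: break
look("i2")
```

```text
False 8.13 err xh,ey,n -0.001153585135576688 0.000249322066140144 -8.148036544422595e-05 F -3.4262588749072274 0.7122135842138836 -5.847292721840947 0.027411164367441544
True 8.44 err xh,ey,n 0.005878330011304655 0.0007815921136758236 -0.0008113635827984272 F 2.171706406447769 1.783206259861144 -2.4330701987628762 0.027633752594690253
```

View pics/i2.png

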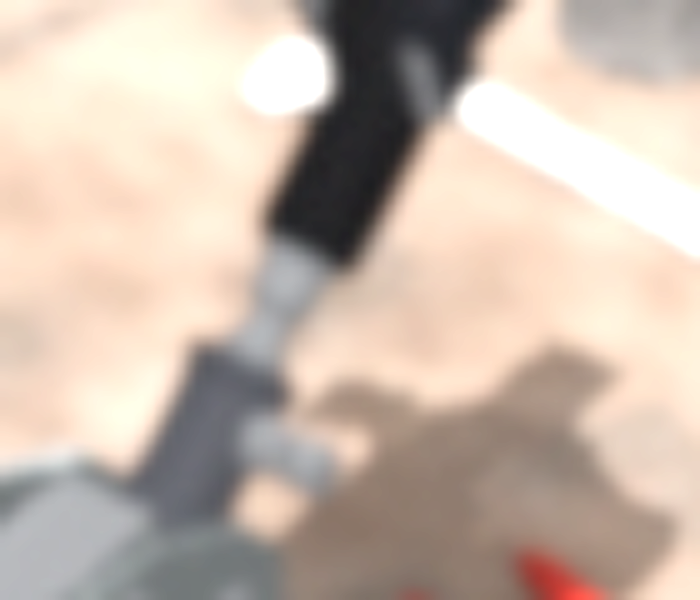

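The shank tip is in the bore, up to the plunger: the mouth is at px (264,216) and about 35 mm of shank still shows. I'll push on.

Run:
```python
from rig import *; from plan import *; from look import look
np.set_printoptions(precision=4,suppress=True)
R,xh,n=tool(YAW,S,BETA,1); ey=np.cross(n,xh)
def rep(b,P):
    s=sense(); e=s["position"]-P; w=s["wrist_force"]; print(b,round(s["time_s"],2),"err xh,ey,n",e@xh,e@ey,e@n,"F",w@xh,w@ey,w@n,s["finger_gap"])
for t,f in((.040,32),(.030,32),(.022,32),(.014,32)):
    P=at_t(t,S,1)[0]+ey*.0004
    b=move_l(P,R,feed=.04,until_force=f); rep(b,P)
    if b: break
look("i3")
```

```text
False 8.88 err xh,ey,n -0.00043924173837322367 0.0006184283859735681 -0.00024086117577968273 F -0.254412525768549 2.388687409594011 -4.894058419436484 0.027624932042560318
False 9.28 err xh,ey,n -0.0010964343951484856 0.00016986924649774578 -0.00016078876157764953 F -2.0870305301853582 2.7322579166318754 -6.573725145085325 0.027731249973730734
False 9.63 err xh,ey,n 5.388701975651174e-05 0.0003121707113032403 -0.00015226193866679127 F -0.3664522050078829 3.5943934614775075 -8.066763540760475 0.027552922979168736
False 9.98 err xh,ey,n 0.0046599862272368444 0.00034126528138706707 -0.0003143601522840076 F 5.8034561851296935 4.964242771290299 -4.16447848644985 0.02767857028327215
```

View pics/i3.png

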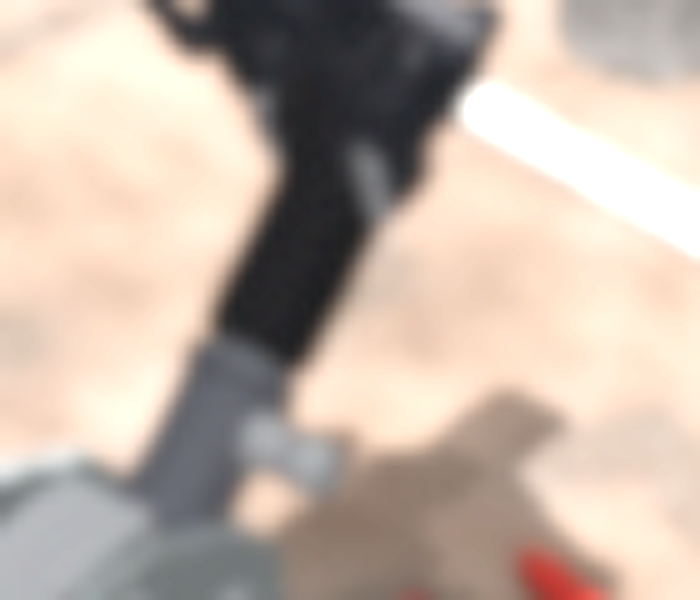

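The shoulder is now at the mouth and the motion stalled at t≈18.7 mm (the floor is at 18). A firmer push will confirm it, then a small pull test of the detent.

Run:
```python
from rig import *; from plan import *; from look import look
np.set_printoptions(precision=4,suppress=True)
R,xh,n=tool(YAW,S,BETA,1); ey=np.cross(n,xh)
P0=at_t(.018,S,1)[0]+ey*.0004
def rep(b):
    s=sense(); e=s["position"]-P0; w=s["wrist_force"]; print(b,round(s["time_s"],2),"t-18mm",e@xh,e@ey,e@n,"F",w@xh,w@ey,w@n,s["finger_gap"])
rep(0)
b=move_l(P0-xh*.014,R,feed=.04,until_force=28); rep(b)
sleep(.2); rep(0)
b=move_l(P0+xh*.003,R,feed=.03,until_force=8); rep(b); sleep(.2); rep(0); look("i4")
```

```text
0 10.03 t-18mm 0.0006370263767394066 0.0003310488211891522 -0.0003228326921368558 F 5.97204403639135 4.153635001379211 -3.725676202783347 0.027948538299953148
False 10.43 t-18mm 0.00021395453818218516 0.00022777693589059593 -0.0006166261143634904 F 19.80905184862644 5.274078146718555 3.5817806421060014 0.027698561218250643
0 10.63 t-18mm 0.0001843662028971202 0.00027054923417105427 -0.0006146454027206095 F 20.319573302978664 6.542757897397992 4.395658704286404 0.02781092225022537
True 10.93 t-18mm 0.000611535794992241 0.0009697165863601946 -0.0004535706093815241 F 2.4130955394016307 2.3142736220175726 1.271960634309781 0.02777102458571254
0 11.12 t-18mm 0.0006158433398342874 0.0014057898044295017 -0.0007956864065161017 F 3.5806469962386007 1.036248243910435 1.4341621955828558 0.02731393458607878
```

View pics/i4.png

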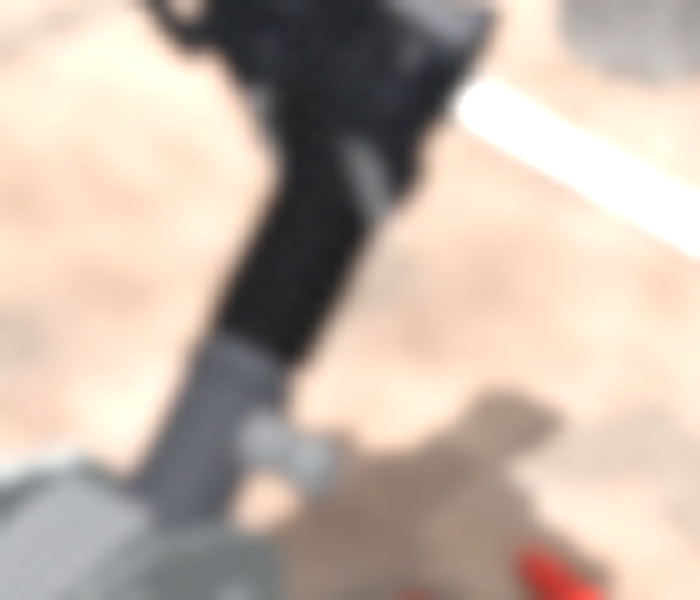

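Hard floor under 20 N and it holds when pulled, so it is home. Now swinging the lever down along the arc.

Run:
```python
from rig import *; from plan import *; from look import look
np.set_printoptions(precision=4,suppress=True)
for s_ in (.60,.52,.44,.36,.29,.22,.17,.13,.10,.07):
    P,R=at_t(.018,s_,1)
    b=move_l(P,R,feed=.06,until_force=30); s=sense(); w=s["wrist_force"]; xh=tool(YAW,s_,BETA,1)[1]; n=tool(YAW,s_,BETA,1)[2]; e=s["position"]-P
    f=s["tcp_rot"][:,0]; 
    d=s["tcp_rot"]@np.array([np.sin(BETA),0,0]); 
    tilt=np.arccos(np.clip(f@np.array([0,0,-1]),-1,1))
    print(s_,b,round(s["time_s"],2),"e",e@xh,e@n,"F",w@xh,w@n,"slope",BETA*-1 and None, "tilt",tilt,"T",s["ft_torque"])
    if b or abs(w@n)>35: break
look("i5")
```

```text
0.6 False 11.48 e 0.0012159697950559275 -0.00010997354139094011 F 4.148565987178327 6.7885098542651265 slope None tilt 0.201514410377468 T [ 0.8523  0.4819 -0.1177]
0.52 False 11.82 e 0.0011666862247227232 0.0001189471106992202 F 4.726474991381776 6.625953467257181 slope None tilt 0.12190499960430694 T [ 0.8184  0.4955 -0.1908]
0.44 False 12.17 e 0.0012786724568588895 0.00021201209348593693 F 4.912384504915607 5.986516804176157 slope None tilt 0.042106966158570944 T [ 0.797   0.4701 -0.2365]
0.36 False 12.51 e 0.0013633790318967848 0.0002504400168964255 F 5.350749074967057 6.4471867320188965 slope None tilt 0.037786082268014956 T [ 0.6975  0.3624 -0.2325]
0.29 False 12.82 e 0.0014464582900418218 0.00034251097943744486 F 4.679291754378995 7.381410622138488 slope None tilt 0.10762701737169306 T [ 0.6523  0.33   -0.3417]
0.22 False 13.14 e 0.0014712420948966465 0.0005432103159000914 F 4.2296150886725075 6.854675944483492 slope None tilt 0.17765888196729468 T [ 0.6516  0.389  -0.4029]
0.17 False 13.41 e 0.0015853503011529334 0.0009463574825588502 F 4.465919736336828 9.868494515644837 slope None tilt 0.22750021013135752 T [ 0.5246  0.4907 -0.445 ]
0.13 False 13.66 e 0.001619576167939703 0.0013239492061792348 F 4.122222451406996 11.389535215793488 slope None tilt 0.26736683646088194 T [ 0.5586  0.6032 -0.523 ]
0.1 False 13.91 e 0.001578502638843997 0.001679187619222351 F 3.985150549900437 12.592915966313226 slope None tilt 0.2972407228923575 T [ 0.5531  0.592  -0.5386]
0.07 False 14.16 e 0.0015977899214511706 0.0019490155440148845 F 4.011234731784636 12.900416713580942 slope None tilt 0.32719942464735235 T [ 0.453   0.7474 -0.5906]
```

View pics/i5.png

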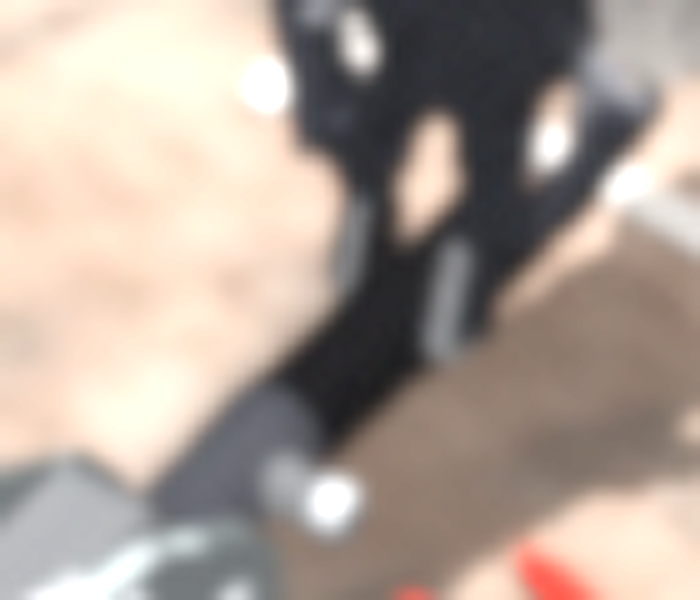

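The handle is nearly flat, but there is no force jump at the end stop yet. I'll keep going.

Run:
```python
from rig import *; from plan import *; from look import look
np.set_printoptions(precision=4,suppress=True)
for s_ in (.05,.03,.01,-.01,-.03,-.05):
    P,R=at_t(.018,s_,1)
    b=move_l(P,R,feed=.05,until_force=25); s=sense(); w=s["wrist_force"]; _,xh,n=tool(YAW,s_,BETA,1); e=s["position"]-P
    print(s_,b,round(s["time_s"],2),"z",s["position"][2],"e",e@xh,e@n,"F",w@xh,w@n,s["ft_torque"])
    if b or abs(w@n)>32: break
look("i6")
```

```text
0.05 False 14.46 z 0.07408996987881603 e 0.0016099406743512307 0.002929096662712403 F 3.419113586543954 18.057521553067176 [ 0.5013  1.0771 -0.5974]
0.03 False 14.71 z 0.07281924273213625 e 0.0016040006178389661 0.004473990044957049 F 1.5389069387907648 24.838222773141425 [ 0.3731  1.8051 -0.6103]
0.01 False 14.96 z 0.07164290027494993 e 0.0015570281570084364 0.0061214771882256635 F -0.32994980935983503 32.55374123410693 [ 0.2414  2.5024 -0.7133]
```

View pics/i6.png

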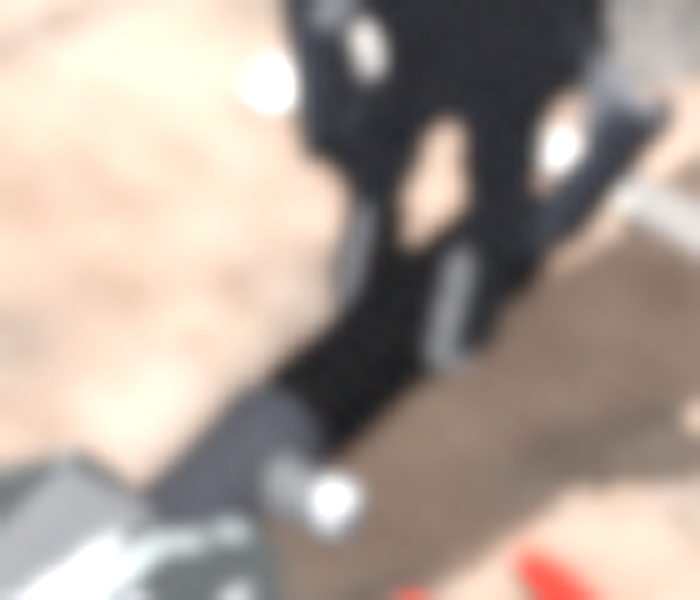

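Force now rises steadily to 32 N while the tube and knob hold still at px (273,230), so it's at the stop. Releasing, backing off, and checking.

Run:
```python
from rig import *; from plan import *; from look import look
import cv2,pickle
P,R=at_t(.018,.05,1); move_l(P,R,feed=.05)
command_gripper(.075)
s=sense(); f=s["tcp_rot"][:,0]
move_l(s["position"]-f*.06,feed=.12)
move_l(sense()["position"]+[0,0,.15],feed=.25)
q=sense()["joint_pos"].copy() if hasattr(sense()["joint_pos"],"copy") else list(sense()["joint_pos"])
s=sense(); print(s["time_s"],s["joint_pos"])
q=list(s["joint_pos"]); q[0]-=0.9; move_joints(q)
s=sense(); print(s["time_s"],s["position"],s["wrist_force"])
d={}
for n in("scene","top"):
    im,dep=camera(n); d[n]=(im,dep,camera_params(n))
    cv2.imwrite(f"pics/j_{n}.png",im[:,:,::-1])
pickle.dump(d,open("d2.pkl","wb"))
a=cv2.resize(d["top"][0][190:290,220:320,::-1],None,fx=4,fy=4,interpolation=cv2.INTER_CUBIC)
b=cv2.resize(d["scene"][0][190:290,200:300,::-1],None,fx=4,fy=4,interpolation=cv2.INTER_CUBIC)
cv2.imwrite("pics/j.png",np.hstack([a,b]))
```

```text
17.1833 [-0.19515593  0.52010742  0.07540808  1.45005795  0.02124675  1.52087519
  1.73807219]
19.1083 [0.35643854 0.49837259 0.27472077] [-0.44725834  0.78071902  0.61213767]
```

View pics/j.png

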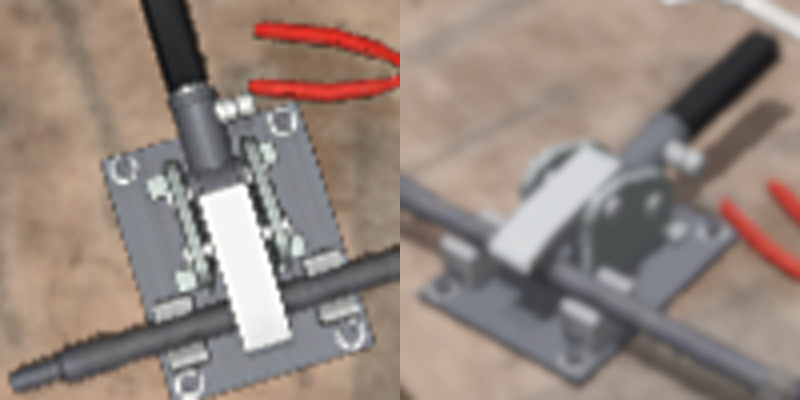

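View pics/j_top.png

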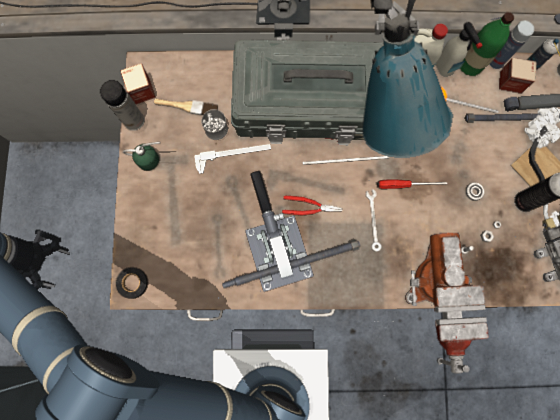

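The handle is in the socket and lies low: grip end at top px (258,174), shoulder against the mouth. The bar and tools haven't moved. Next I'll measure the slope and the seating.

Run:
```python
import pickle,cv2
from geo import *; from plan import *
np.set_printoptions(precision=4,suppress=True)
d=pickle.load(open("d2.pkl","rb")); d0=pickle.load(open("d0.pkl","rb"))
ex=np.array([np.cos(YAW),np.sin(YAW),0]); ey=np.array([-ex[1],ex[0],0])
for n in("top","scene"):
    im,dep,p=d[n]; C=cloud(p,dep)-PIV; x,y,z=C@ex,C@ey,C[...,2]
    m=(x>.085)&(x<.17)&(abs(y)<.006 if n=="top" else abs(y)<.02)&(z>-.01)&(z<.08)
    c=np.polyfit(x[m],z[m],1); print(n,m.sum(),"slope fit",np.arctan(c[0]), "top at x=.13",np.median(z[m&(abs(x-.13)<.02)]))
    m=(x>.1)&(x<.25)&(abs(y)<.012)&(z>0.0)&(z<.1)&(im.astype(int).sum(2)<170); print("x end",np.percentile(x[m],[98,100]))
    for t in((-.08,-.03),):
        for dd,l in((d0,"before"),(d,"after")):
            Cc=cloud(p,dd[n][1])-PIV; X,Y,Z=Cc@ex,Cc@ey,Cc[...,2]; mm=(abs(Y)<.012)&(X>-.1)&(X<-.02)&(Z>.015)&(Z<.06); print(l,"strap z(x)",np.polyfit(X[mm],Z[mm]+.048,1))
# grip end px masks
im,_,p=d["top"]; 
for n,roi in(("top",(160,215,245,280)),("scene",(190,225,260,305))):
    im,_,p=d[n]; v0,v1,u0,u1=roi; m=(im.astype(int).sum(2)<150)[v0:v1,u0:u1].astype(np.uint8)
    k,l,st,ce=cv2.connectedComponentsWithStats(m); i=1+st[1:,4].argmax(); v,u=np.nonzero(l==i); P=np.c_[u+u0,v+v0].astype(float); r=cv2.minAreaRect(P.astype(np.float32)); print(n,r)
```

```text
top 126 slope fit 0.04438727207773612 top at x=.13 0.02535000192473505
x end [0.1861 0.1889]
before strap z(x) [0.036  0.0852]
after strap z(x) [0.1229 0.0886]
scene 265 slope fit 0.06856308134428228 top at x=.13 0.02173955775592143
x end [0.176  0.1812]
before strap z(x) [0.0409 0.0838]
after strap z(x) [0.1262 0.0877]
top ((260.77569580078125, 191.1459503173828), (41.17202377319336, 10.366527557373047), 72.89727020263672)
scene ((280.75, 210.75001525878906), (7.77817440032959, 29.698484420776367), 45.0)
```

Run:
```python
import pickle,cv2
from scipy.optimize import least_squares
from geo import *; from plan import *
np.set_printoptions(precision=4,suppress=True)
d=pickle.load(open("d2.pkl","rb"))
ex=np.array([np.cos(YAW),np.sin(YAW),0]); ey=np.array([-ex[1],ex[0],0]); Q=[]
for n in("top","scene"):
    im,dep,p=d[n]; C=cloud(p,dep)-PIV; L=np.dstack([C@ex,C@ey,C[...,2]]); x,y,z=L[...,0],L[...,1],L[...,2]
    q=L[(x>.032)&(x<.062)&(abs(y)<.017)&(z>.005)&(z<.04)]; Q.append(q)
    def f(v,q=q):
        a=np.array([np.cos(v[0]),0,np.sin(v[0])]); r=q-[0,v[1],0]; r=r-np.outer(r@a,a); return np.linalg.norm(r,axis=1)-.018
    r=least_squares(f,[.13,0],loss="soft_l1",f_scale=.002); print(n,len(q),"tube slope",r.x)
```

```text
top 132 tube slope [0.0848 0.001 ]
scene 79 tube slope [ 0.0506 -0.0001]
```

The same depth fit read about 0.09 rad low before insertion. Corrected for that, the tube is near 0.16 rad (stop at 0.133). One confirming press with closed fingers on the outer end will show whether any travel is left.

Run:
```python
from rig import *; from plan import *
np.set_printoptions(precision=4,suppress=True)
ex=np.array([np.cos(YAW),np.sin(YAW),0])
s=sense(); q=list(s["joint_pos"]); q[0]+=0.9; move_joints(q); command_gripper(0.0,40)
R=tool(YAW,0,0,1)[0]; A=PIV+ex*.165
movep([A[0],A[1],.17],R)
b=move_l([A[0],A[1],.085],feed=.06,until_force=5); s=sense(); print(b,s["time_s"],s["position"],s["wrist_force"])
z=s["position"][2]
for k in range(9):
    z-=.004; b=move_l([A[0],A[1],z],feed=.03,until_force=20); s=sense(); print(b,round(s["time_s"],2),z,s["position"][2],s["wrist_force"])
    if s["wrist_force"][2]>28 or b: break
```

```text
True 23.5333 [0.6188 0.0348 0.0991] [-1.5097  0.432   6.5971]
False 23.81 0.09513650984692454 0.09733175826965766 [-4.8906  0.0208 15.0329]
False 24.09 0.09113650984692453 0.09535083659081815 [-8.6976 -0.3353 26.6858]
True 24.3 0.08713650984692453 0.0955817675157487 [-8.0792  0.0321 20.9714]
```

```bash
python3 - <<'E'
from rig import *; from plan import *
import cv2,pickle
np.set_printoptions(precision=4,suppress=True)
ex=np.array([np.cos(YAW),np.sin(YAW),0]); A=PIV+ex*.165
sleep(.3); s=sense(); print(s["position"][2],s["wrist_force"])
z=s["position"][2]-.008
for k in range(4):
    move_l([A[0],A[1],z],feed=.03); s=sense(); print(round(s["time_s"],2),z,s["position"][2],s["wrist_force"])
    if s["wrist_force"][2]>31: break
    z-=.002
move_l([A[0],A[1],.22],feed=.2); s=sense()
q=list(s["joint_pos"]); q[0]-=0.9; move_joints(q)
s=sense(); print(s["time_s"],s["wrist_force"])
d={}
for n in("scene","top"):
    im,dep=camera(n); d[n]=(im,dep,camera_params(n))
pickle.dump(d,open("d3.pkl","wb"))
a=cv2.resize(d["top"][0][160:290,200:330,::-1],None,fx=3,fy=3,interpolation=cv2.INTER_CUBIC)
b=cv2.resize(d["scene"][0][180:310,190:320,::-1],None,fx=3,fy=3,interpolation=cv2.INTER_CUBIC)
cv2.imwrite("pics/k.png",np.hstack([a,b]))
E
sed -i 's/x/x/' plan.py
python3 - <<'E'
import pickle
from geo import *; from plan import *
ex=np.array([np.cos(YAW),np.sin(YAW),0]); ey=np.array([-ex[1],ex[0],0])
for f in("d0","d2","d3"):
  d=pickle.load(open(f"{f}.pkl","rb"))
  for n in("top","scene"):
    im,dep,p=d[n]; C=cloud(p,dep)-PIV; x,y,z=C@ex,C@ey,C[...,2]
    m=(abs(y)<.012)&(x>-.1)&(x<-.02)&(z>.015)&(z<.06); h=(x>.11)&(x<.15)&(abs(y)<.007)&(z>0)&(z<.08)
    print(f,n,"strap",np.polyfit(x[m],z[m]+.048,1),"handle top z",np.median(z[h])+.048 if h.sum() else None)
E
```

```text
0.09609373953185034 [-7.2623 -0.668  20.9595]
24.92 0.08809373953185035 0.09409308656357594 [-12.2601  -0.58    37.6527]
27.6667 [-0.5139 -0.674  -0.0615]
d0 top strap [0.03602027 0.08524542] handle top z None
d0 scene strap [0.04089717 0.08381455] handle top z None
d2 top strap [0.12287142 0.08864942] handle top z 0.07324288358126517
d2 scene strap [0.12617856 0.08774359] handle top z 0.07177413444080409
d3 top strap [0.12314871 0.0888221 ] handle top z 0.07256188147071362
d3 scene strap [0.12506905 0.08748937] handle top z 0.0721609094385187
```

View pics/k.png

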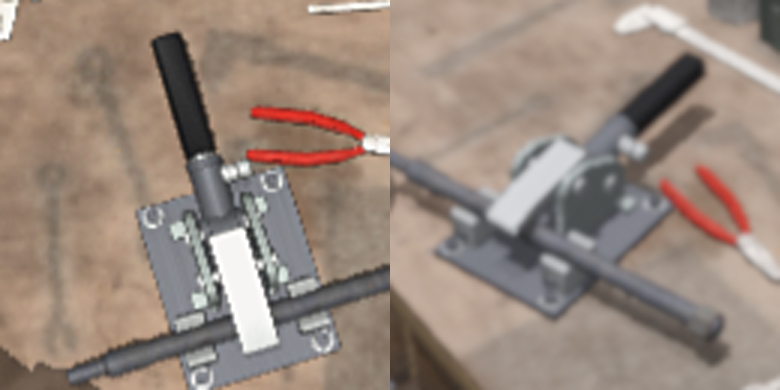

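The strap and handle did not move between the two presses (strap slope 0.123 both times), so the lever is at its stop. The bar lies in its V-blocks and the arm is clear, so I'm handing in.

Run:
```python
from rig import *
finish_job(); print("done")
```

```text
the job is handed in; nothing more can be done
done
```

The handle is fully home in the clamp's socket, the lever is pressed down to its end stop, and the strap is on the bar. I let go, moved the arm clear and handed in at about 28 s of the 61 s allowed.

**What I did**
- I found the handle and clamp in the two camera views and picked the handle up by its grip. I pushed the shank in until it met the hard floor of the socket.
- I swung the lever down along its arc to the stop and let go. Then I pressed once more on the outer end with closed fingers.

**What the checks showed**
- **Seating:** the tip stopped within about 0.2–0.6 mm of the expected floor position under about 20 N. The shoulder stands at the mouth. A light pull (8 N force change) did not move the handle out. The knob looked unmoved, so I judged the plunger to be in the groove; I could not see the groove directly.
- **Clamping:** the strap slope went from about 0.04 to 0.12 and did not change after the second press. That press briefly reached about 38 N through the fingertips, which was higher than I meant.
- **Rest of the scene:** in the last pictures the bar lies in its V-blocks and the pliers lie where they were. The other tools showed no change in the full view taken after I first let go.

**Measurements that disagreed**
- **Slope:** the handle's slope at the end measured about 0.05–0.08 rad, against 0.133 rad expected at the stop. The tube's slope read 0.05–0.08 rad raw and about 0.16 after correcting for the bias I saw before insertion. I put the difference down to the handle's play in the bore and depth noise.
- **Grip width:** the gripper read 27.6 mm on the 30 mm grip.

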